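# Load-test a stick battery and hold the spring lever level

### The job

Take the stick battery out of the charger and slide it, shank down, fully home into the well of the battery tester, and let go of it. Then press the tester's spring lever down until it is level, its pad even with the top of the index post beside it, never down to its bottom stop, and finish while still holding it there: the program ends with the robot pressing the lever. Do not knock over or shove the can and the screwdriver that are between charger and tester.

Things in the scene. Friction and masses are not known exactly. Their poses are not given: they have to be found in the camera images.
- battery_grip (a point): slim stick battery, 91 mm tall, about 0.24 kg: dark head 40 (x) by 50 (y) by 46 mm tall above a grey shank 28 (x) by 38 (y) by 45 mm long. Stands upright, shank down, in the charger, foot 15 mm above the bench. Point on its centre line in the head: 20 mm below the top, 26 mm above the shoulder (head's underside), 71 mm above the foot. z up; a half turn about z makes no difference
- charger: grey fixed charger block 100 (x) by 110 (y) by 35 mm tall; its pocket holds the lowest 20 mm of the battery's shank, loosely. Origin at the centre of its underside, on the bench; z up
- tester: fixed battery load tester: grey base plate 200 by 200 by 20 mm carrying an aluminium block with the well, a steel lever between two pivot cheeks, and a short steel index post. Origin at the centre of its underside, on the bench. x points from the lever's pad to its pivot, y from the lever to the well, z up
- well (a point): centre of the mouth of the tester's upright well: oblong hole 32 (x) by 42 (y) mm, 47 mm deep, bevelled 3 mm, in the top of the aluminium block (70 by 80 mm), 75 mm above the bench. Axes as the tester's. The shank goes in with the battery's x along this x, either way round; when home the shoulder rests on the rim, battery_grip 26 mm above this point
- lever_pad (a point): centre of the top of the black pad (40 by 44, 12 mm thick) at the lever's free end, 135 mm from the pivot, which is at tester x 65, y -45, z 85 mm. At rest the lever slants up to the pad at 0.3 rad, pad top about 130 mm above the bench; level, it is 91 mm above the bench at tester x -70, y -45 mm
- index_post (a point): centre of the flat top of the steel index post, 12 mm in diameter, upright beside the lever's pad (43 mm from the pad's centre line, on the side away from the well); its top is 91 mm above the bench, as the pad's top when the lever is level
- lever (a joint): angle of the tester's spring lever, rad: 0 at rest (slanting up), grows as the pad is pressed, 0.3 when level and even with the index post, 0.6 at the bottom stop. Springs back if let go. Pushing down on the pad takes about 4 N to start, 6 N at level, 9 N at the stop
- can: bystander: copper-coloured can, 52 mm in diameter and 100 mm tall, origin at its underside; it stands near the middle between charger and tester
- screwdriver: bystander: screwdriver lying on the bench between charger and tester, pointing about away from the robot
Mind the look-alikes: they are no part of the job. What is shaped like the part that bears battery_grip but pink or purple is not meant.

How it is judged (in metres and radians):
On the way, in this order (a step that is already met when the one before it is completed fails the run):
1. the battery is fully home in the tester's well and let go (z of battery_grip in the frame of well below 0.03 m and horizontal distance between battery_grip and well below 0.006 m and angle between battery_grip's own z axis and vertical below 0.09 rad and contact force between the fingers and battery below 0.2 N), for 0.2 s.
2. the lever is pressed level with the index post and held (z of battery_grip in the frame of well below 0.03 m and horizontal distance between battery_grip and well below 0.006 m and angle between battery_grip's own z axis and vertical below 0.09 rad and value of joint lever between 0.2 and 0.4 rad and velocity of joint lever between -0.05 and 0.05 rad/s), for 0.5 s.
At the end, for the whole second after the job is handed in: The battery is upright and home in the well (its shoulder within 4 mm of the rim, within 6 mm of the centre line), untouched by the fingers, and the robot presses on the lever with more than 3 N, keeping it level within 0.1 rad (the pad's top within about 13 mm of the index post's height) (all of step 1 and value of joint lever between 0.2 and 0.4 rad and contact force between any of the fingers, the arm and lever above 3 N); the arm keeps its last pose, push and grip.
It fails at once if the lever is pushed down to its bottom stop (value of joint lever above 0.56 rad).
It fails at once if the can or the screwdriver is moved by more than 25 mm (distance of any of can, screwdriver from where it was at the start of the episode above 0.025 m).
It also fails if it takes over 54 s, if anything falls off the work surface, if the arm or the gripper's body presses on something with over 40 N, if the wrist force passes 120 N, or if a joint passes its speed limit or range.

### The arm

A 6-joint arm with a two-finger parallel gripper is mounted at the origin on the work surface. World frame = base frame: x ahead of the robot, y to its left, z up, the work surface at z = 0. Lengths are in mm, angles in rad, forces in N, time in s.
With the tool pointing down it reaches from about 425 to 925 mm from the base axis. Payload 12.5 kg.
Tool frame: the origin (TCP) lies midway between the tips of the shut fingers; the grasp point (between the pads) lies 19 mm behind it; z points along the fingers, y is the line along which they close (so a half turn about z gives the same grasp; the last joint's range is limited). The gripper opens to 85 mm and grips with 20 to 120 N. Pads are 22 mm wide; open, the fingers measure 114 mm over their backs; the gripper's body (76 mm by 85 mm) begins 54 mm behind the grasp point. The pads swing forward as they close: fully open they stand 13 mm farther back than shut.
Start: joints at [1.053, 0.491, 1.559, -0, 1.092, -0.106], TCP at [250.147, 572.775, 231.327] pointing down, gripper open.
Joint ranges: [-3.1, 3.1], [-0.84, 2.19], [0.05, 2.79], [-1.13, 4.28], [0.06, 2.93], [-2.69, 2.69]. Speed limits (rad/s): [2.22, 2.22, 2.79, 3.14, 3.14, 3.14].

### API

Orientations are given as [roll, pitch, yaw] about the fixed x, y, z axes, in that order (R = Rz(yaw) Ry(pitch) Rx(roll)).
In Python, from plant import bot, optics gives the robot as it stands.
- The arm moves only by the tool servo_tool, never from a script. Its argument "commands" is text: rows parted by semicolons, each of 6 numbers parted by spaces: the shift along the world's x, y, z in m, then the turn, a rotation vector about the world's x, y, z in degrees. In form: tx ty tz ax ay az; .... A call has exactly 10 rows; each row shifts and turns the commanded pose from where the row before left it; what a row does not reach is not made up. A row lasts 1/10 s, in which the tool goes at most 50 mm and 8.59 degrees, less where a joint would pass 70% of its speed; a pose out of reach is approached as far as the arm can. A call is refused whole if a number of a shift passes 0.05 or a number of a turn 8.59, either way. A call with a gripper value outside its range is refused whole. "gripper" is the finger opening in m, from 0 to 0.0854, set as the call begins (left out, the last holds). The fingers move at their own pace and stop on an object; "force" is the grip in N (left out, the last holds). Time passes only in rows, so rows that do not move let the fingers close, or fill a call up. It gives the time, the measured TCP pose, the force, the opening and the grip force at its end, in the units of the state.
- bot.observe(): the state, without advancing time (a new reading comes with each control period).
- optics.grab_frame(name): name is "scene" or "top" or "wrist"; returns the picture (400x640x3 uint8, red, green, blue); there is no depth.
- optics.camera_params(name): a dict with "fx", "fy", "cx", "cy" (pixels), "dist" ([k1, k2, p1, p2, k3] as OpenCV has them; the pictures are not rectified), "rvec" (rotation vector, rad) and "tvec" (3), from world to camera coordinates, as OpenCV has them. Camera axes: x right, y down, z forward; pixel columns grow to the right and rows downward; lengths in mm; the calibration is good to about 2 mm. A picture is of the moment at which its call begins: read the wrist's pose just before it. camera_params takes no time and is no camera call; for the wrist camera it gives the pose at the moment of the call.
- bot.job_done(): hands the job in; it is judged then, once.
The state is a dict: "time": time; "joints": joint angles; "dq": joint speeds; "tau": joint torques, N m; "ee_pos": TCP position; "orientation": TCP orientation; "contact_force": force on the tool from outside, world axes, zero at the start; "moment": the same for the moment, N m; "width": opening from 0.0 (shut) to 1.0 (fully open); "grip_force": force on a finger pad.
Only numpy, scipy, OpenCV 4.12 (cv2) and the standard library are available. Lean on these libraries where they do the work, as an engineer would, in place of code of your own. Each camera call takes 0.05 s, during which the arm holds its last target. There are 200 camera calls.

## Working session

There is one attempt and no reset: what is moved stays moved. The work goes in short steps, Python scripts to look and compute and a tool call to move; the robot and the scene stay as the last step left them, time stands still between calls to the robot, and variables do not carry over. Pictures are saved under pics/ and viewed, at most 10 in all, crops included, and the job is handed in when it is done.

Besides the shell and the picture viewer there is one more tool, called after "Request:" as name(argument=value, ...), one argument or row to a line, values as JSON. servo_tool: Moves the arm, as the interface text tells. Its arguments: {"type":"object","properties":{"commands":{"type":"string"},"gripper":{"type":"number"},"force":{"type":"number"}},"required":["commands"]}

```bash
mkdir -p pics; python3 - <<'E'
from plant import bot, optics
import cv2
s=bot.observe();print(s['time'],s['ee_pos'],s['orientation'],s['contact_force'])
for n in("top","scene"):
    p=optics.camera_params(n);print(n,p)
    cv2.imwrite(f"pics/{n}0.png",optics.grab_frame(n)[:,:,::-1])
E
```

```text
0.0 [250.02955383 572.55697747 230.71647476] [-3.14046224e+00 -1.32334962e-04  2.72976415e+00] [-0.12741465  1.58508372  0.08545907]
top {'fx': 519.5689216035246, 'fy': 519.5689216035246, 'cx': 320.4842013853758, 'cy': 198.0496969949874, 'dist': array([-0.14054058,  0.        ,  0.        ,  0.        ,  0.        ]), 'rvec': array([ 2.15813437, -2.12242969,  0.16791861]), 'tvec': array([   7.74537841,  574.05080249, 1108.68759309])}
scene {'fx': 497.43621247209, 'fy': 497.43621247209, 'cx': 317.3637876713964, 'cy': 196.12666065640667, 'dist': array([-0.15888907,  0.        ,  0.        ,  0.        ,  0.        ]), 'rvec': array([ 1.99920803,  1.7483078 , -0.51522128]), 'tvec': array([ -97.48252578, -405.37240593, 1407.10186066])}
```

View pics/top0.png

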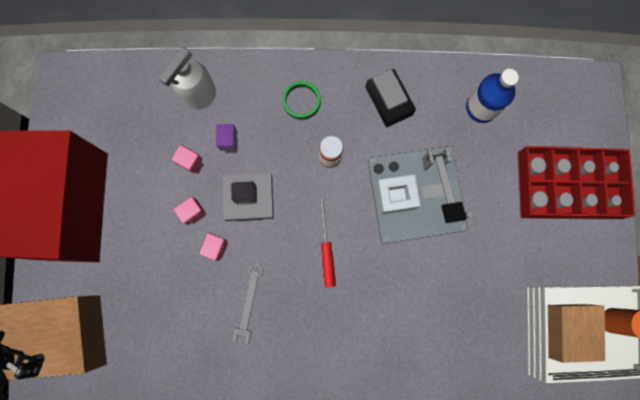

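View pics/scene0.png

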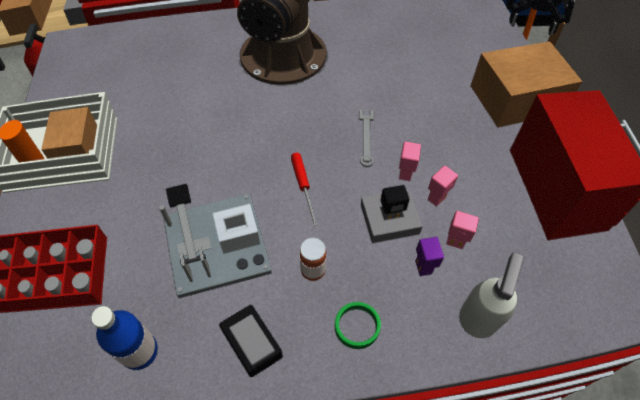

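The top view shows the charger at about (247,197) with the black head at (243,192), and the tester plate at about (417,195). The well is near (398,194), the pad (455,212) and the pivot (440,157). The can is at (331,151) and the screwdriver at (327,245). The pink and purple blocks are look-alikes.

```bash
cat > h.py <<'E'
import cv2, numpy as np
def ray(p,uv,z):
    "pixels -> world points on plane z (mm)"
    K=np.array([[p['fx'],0,p['cx']],[0,p['fy'],p['cy']],[0,0,1]])
    n=cv2.undistortPoints(np.array(uv,float).reshape(-1,1,2),K,p['dist']).reshape(-1,2)
    R=cv2.Rodrigues(p['rvec'])[0]; c=-R.T@p['tvec']
    d=np.c_[n,np.ones(len(n))]@R
    return c+d*((z-c[2])/d[:,2])[:,None]
def proj(p,X):
    K=np.array([[p['fx'],0,p['cx']],[0,p['fy'],p['cy']],[0,0,1]])
    return cv2.projectPoints(np.array(X,float).reshape(-1,1,3),p['rvec'],p['tvec'],K,p['dist'])[0].reshape(-1,2)
def blobs(mask,box,amin=30):
    x0,y0,x1,y1=box; m=np.zeros(mask.shape,np.uint8); m[y0:y1,x0:x1]=mask[y0:y1,x0:x1]
    cs=cv2.findContours(m,cv2.RETR_EXTERNAL,cv2.CHAIN_APPROX_NONE)[0]
    return sorted([c for c in cs if cv2.contourArea(c)>amin],key=cv2.contourArea,reverse=True)
E
python3 - <<'E'
from plant import optics
from h import *
np.set_printoptions(precision=1,suppress=True)
p=optics.camera_params("top"); im=cv2.imread("pics/top0.png"); g=im.max(2)
for nm,mask,box,z in [("head",g<60,(215,165,285,225),106),("pad",g<50,(435,195,475,230),130),("block",im.min(2)>190,(370,165,425,220),75)]:
    for c in blobs(mask.astype(np.uint8),box)[:2]:
        b=cv2.boxPoints(cv2.minAreaRect(c)); print(nm,b.tolist()); w=ray(p,b,z)
        print(w.mean(0),np.linalg.norm(w-np.roll(w,-1,0),axis=1)); print(w[:,:2].tolist())
for nm,uv,z in [("plate",[(368,157),(452,147),(467,232),(385,242)],20),("charger",[(223,177),(270,174),(272,217),(224,219)],35),("pivot",[(440,155)],85),("can",[(331,144)],100),("sd",[(322,197),(328,285)],10)]:
    w=ray(p,uv,z);print(nm,w.mean(0),w[:,:2].tolist())
E
```

```text
head [[231.5930938720703, 183.082763671875], [254.80690002441406, 181.71725463867188], [255.9379425048828, 200.94485473632812], [232.72413635253906, 202.31036376953125]]
[574.5 179.5 106. ] [49.5 41.3 49.2 41.3]
[[593.1589959788458, 206.15267676845647], [596.8701398180737, 156.81902278565977], [555.7754725091424, 152.91987785158537], [552.0300465933567, 201.94942762022893]]
pad [[441.4595031738281, 204.75677490234375], [462.8648986816406, 201.189208984375], [465.8108215332031, 218.8648681640625], [444.4054260253906, 222.43243408203125]]
[ 536.3 -258.4  130. ] [46.1 37.2 45.9 37.1]
[[550.6184221143596, -233.02372348711194], [558.82031521711, -278.3862454593781], [521.9647344958755, -283.7005701586875], [513.9558183403433, -238.52495837702594]]
block [[378.8603820800781, 180.0576934814453], [414.2684631347656, 174.8120574951172], [418.7409362792969, 205.00132751464844], [383.3328552246094, 210.24696350097656]]
[ 584.3 -152.8   75. ] [79.  67.2 78.3 66.9]
[[610.9082352315033, -109.18436399117704], [624.0287991200233, -187.06820766925253], [557.4267902451045, -196.03134426845975], [544.733859042843, -118.80038402457188]]
plate [ 591. -206.   20.] [[675.2690392278957, -90.46684983428966], [703.3367125592631, -287.1247475110991], [505.22287854549324, -317.0760653436968], [480.2606194163703, -129.22867186961392]]
charger [575.9 182.   35. ] [[619.9449487906918, 238.9063316722642], [628.4777645363863, 132.28178746420159], [530.8163916953167, 124.70279770934906], [524.3534716759121, 232.26026351820246]]
pivot [ 667.4 -242.9   85. ] [[667.3718067103684, -242.87454520608765]]
can [683.3  -3.4 100. ] [[683.2581422899168, -3.4018605500976165]]
sd [482.2   5.6  10. ] [[581.8247400937014, 13.920769807659957], [382.6272917165531, -2.729966417116966]]
```

Request:
servo_tool(
  commands="0.016 -0.02 0 0 0 1.5;0.016 -0.02 0 0 0 1.5;0.016 -0.02 0 0 0 1.5;0.016 -0.02 0 0 0 1.5;0.016 -0.02 0 0 0 1.5;0.016 -0.02 0 0 0 1.5;0.016 -0.02 0 0 0 1.5;0.016 -0.02 0 0 0 1.5;0.016 -0.02 0 0 0 1.5;0.016 -0.02 0 0 0 1.5",
  gripper=0.0854,
)

```text
time: 1.1
ee_pos: [410.6, 371.8, 231.1]
orientation: [-3.141, -0.0, 2.993]
contact_force: [0.2, -0.1, -0.5]
width: 1.0
grip_force: 0.0
```

Request:
servo_tool(
  commands="0.018 -0.021 0 0 0 1.5;0.018 -0.021 0 0 0 1.5;0.018 -0.021 0 0 0 1.5;0.018 -0.021 0 0 0 1.5;0.018 -0.021 0 0 0 1.5;0.018 -0.021 0 0 0 1.5;0.018 -0.021 0 0 0 1.5;0.018 -0.021 0 0 0 1.5;0.018 -0.021 0 0 0 1.5;0 0 0 0 0 0",
)

```text
time: 2.1
ee_pos: [573.7, 181.6, 230.8]
orientation: [-3.141, -0.0, -3.058]
contact_force: [-0.1, -0.1, -0.2]
width: 0.996
grip_force: 0.0
```

```bash
python3 - <<'E'
from plant import bot,optics
from h import *
np.set_printoptions(precision=3,suppress=True)
s=bot.observe();print(s['time'],s['ee_pos'],s['orientation'],s['contact_force'],s['joints'])
p=optics.camera_params("wrist"); im=optics.grab_frame("wrist")[:,:,::-1].copy(); cv2.imwrite("pics/w1.png",im)
print(proj(p,[574.5,179.5,106]), -cv2.Rodrigues(p['rvec'])[0].T@p['tvec'])
E
```

```text
2.1 [573.714 181.557 230.789] [-3.141 -0.    -3.058] [-0.066 -0.078 -0.217] [ 0.197  0.458  1.619 -0.     1.065 -1.457]
[[316.542 188.425]] [499.395 175.881 371.996]
```

View pics/w1.png

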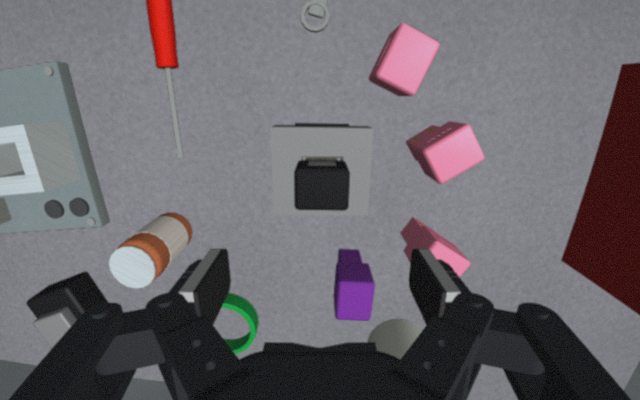

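The head shows at (295–350, 160–210). The top face is the lower part, with a contact tab on its upper edge. I'll measure the far edge and the sides.

```bash
python3 - <<'E'
from plant import optics
from h import *
np.set_printoptions(precision=1,suppress=True)
p=optics.camera_params("wrist"); im=cv2.imread("pics/w1.png"); print(p)
m=(im.max(2)<70).astype(np.uint8)
c=blobs(m,(275,140,370,215))[0][:,0]
print(c.min(0),c.max(0))
print(im[150:216:3,322].tolist())
# far top edge & left/right edges
for r in (185,195,203):
    xs=c[c[:,1]==r][:,0]; print(r,ray(p,[(xs.min()-.5,r),(xs.max()+.5,r)],106))
for q in (300,310,322,335,345):
    ys=c[c[:,0]==q][:,1]; print(q,ys.min(),ys.max(),ray(p,[(q,ys.max()+.5)],106))
E
```

```text
{'fx': 310.1872811702337, 'fy': 310.1872811702337, 'cx': 319.3014759409702, 'cy': 194.8670233104333, 'dist': array([-0.1,  0. ,  0. ,  0. ,  0. ]), 'rvec': array([-2. , -2.2, -0.3]), 'tvec': array([-135.8, -597.4,  207. ])}
[295 159] [348 209]
[[144, 143, 141], [141, 140, 139], [114, 117, 115], [66, 65, 64], [68, 68, 67], [55, 53, 56], [21, 21, 26], [38, 38, 40], [45, 44, 40], [38, 39, 40], [40, 42, 40], [44, 42, 40], [41, 41, 39], [40, 41, 37], [36, 37, 35], [36, 35, 35], [35, 35, 34], [39, 40, 35], [44, 38, 40], [33, 33, 33], [115, 117, 115], [139, 141, 139]]
185 [[571.8 160.9 106. ]
 [567.9 208.7 106. ]]
195 [[581.1 161.4 106. ]
 [577.2 208.8 106. ]]
203 [[588.6 161.9 106. ]
 [584.7 209.6 106. ]]
300 161 208 [[593.5 167.2 106. ]]
310 159 209 [[593.7 176.3 106. ]]
322 159 209 [[592.8 187.2 106. ]]
335 160 209 [[591.8 199.  106. ]]
345 164 208 [[590.1 207.9 106. ]]
```

```bash
python3 - <<'E'
from h import *
im=cv2.imread("pics/w1.png")[115:225,260:380]
cv2.imwrite("pics/w1c.png",np.clip(cv2.resize(im,None,fx=5,fy=5,interpolation=2).astype(float)*1.8,0,255))
E
```

```text
[ WARN:0@0.079] global loadsave.cpp:1063 imwrite_ Unsupported depth image for selected encoder is fallbacked to CV_8U.
```

View pics/w1c.png

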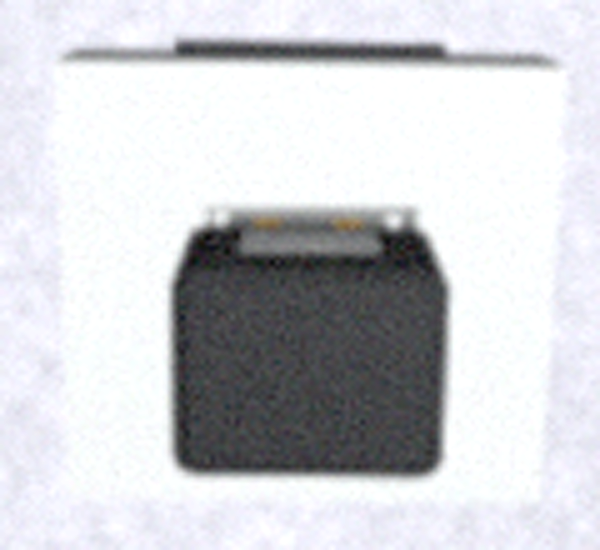

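Request:
servo_tool(
  commands="0 0.002 -0.018 0 0 0;0 0 -0.018 0 0 0;0 0 -0.018 0 0 0;0 0 -0.018 0 0 0;0 0 -0.018 0 0 0;0 0 -0.018 0 0 0;0 0 -0.018 0 0 0;0 0 -0.018 0 0 0;0 0 -0.018 0 0 0;0 0 -0.003 0 0 0",
)

```text
time: 3.15
ee_pos: [570.6, 186.4, 64.5]
orientation: [-3.141, -0.003, -3.055]
contact_force: [-0.2, -0.4, -0.6]
width: 1.0
grip_force: 0.0
```

Request:
servo_tool(
  commands="0 0 0 0 0 0;0 0 0 0 0 0;0 0 0 0 0 0;0 0 0 0 0 0;0 0 0 0 0 0;0 0 0 0 0 0;0 0 0 0 0 0;0 0 0 0 0 0;0 0 0 0 0 0;0 0 0 0 0 0",
  gripper=0.03,
  force=50,
)

```text
time: 4.15
ee_pos: [572.6, 185.9, 67.4]
orientation: [3.141, 0.002, -3.056]
contact_force: [-0.5, 0.3, 6.6]
width: 0.579
grip_force: 52.7
```

Request:
servo_tool(
  commands="0 0 0.005 0 0 0;0 0 0.01 0 0 0;0 0 0.015 0 0 0;0 0 0.02 0 0 0;0 0 0.02 0 0 0;0 0 0.02 0 0 0;0 0 0.02 0 0 0;0 0 0.02 0 0 0;0 0 0.015 0 0 0;0 0 0 0 0 0",
)

```text
time: 5.15
ee_pos: [572.7, 185.9, 213.8]
orientation: [3.141, 0.004, -3.056]
contact_force: [0.3, -0.4, -3.5]
width: 0.581
grip_force: 52.9
```

Request:
servo_tool(
  commands="0 -0.02 0 0 0 0.3;0 -0.025 0 0 0 0.3;0 -0.025 0 0 0 0.3;0.001 -0.025 0 0 0 0.3;0.001 -0.025 0 0 0 0.3;0.001 -0.025 0 0 0 0.3;0.001 -0.025 0 0 0 0.3;0.001 -0.025 0 0 0 0.3;0.001 -0.025 0 0 0 0.3;0.001 -0.025 0 0 0 0.3",
)

```text
time: 6.15
ee_pos: [578.7, -60.2, 210.6]
orientation: [3.141, -0.001, -3.003]
contact_force: [-0.4, 0.1, -2.6]
width: 0.582
grip_force: 52.7
```

```bash
python3 - <<'E'
from plant import bot,optics
from h import *
s=bot.observe();print(s['time'],s['ee_pos'],s['orientation'],s['contact_force'],s['width'],s['grip_force'])
p=optics.camera_params("wrist"); im=optics.grab_frame("wrist")[:,:,::-1].copy(); cv2.imwrite("pics/w2.png",im)
import json
json.dump({k:np.array(v).tolist() for k,v in p.items()},open("w2.json","w"))
E
```

```text
6.15 [578.68002419 -60.18621266 210.63361117] [ 3.14109782e+00 -1.09152750e-03 -3.00342570e+00] [-0.40684605  0.05160626 -2.60212698] 0.581547235180342 52.745593786239624
```

View pics/w2.png

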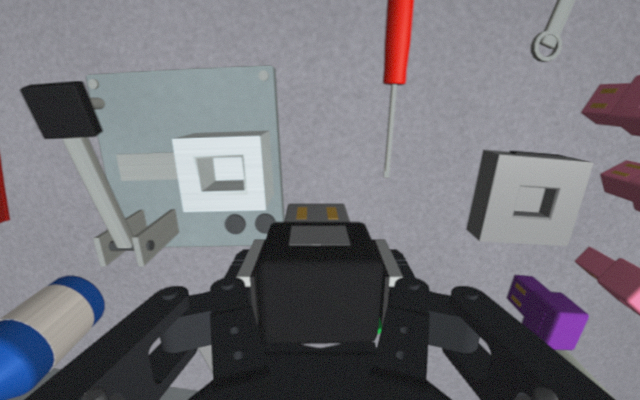

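The battery is held upright, with its top face at about (255–382, 250–345). The well's mouth is seen at about (198–246, 156–193), and the block's top has bright edges. I'll measure both from this view.

```bash
python3 - <<'E'
from h import *
import json
np.set_printoptions(precision=1,suppress=True)
p={k:np.array(v) if isinstance(v,list) else v for k,v in json.load(open("w2.json")).items()}
im=cv2.imread("pics/w2.png"); g=cv2.cvtColor(im,cv2.COLOR_BGR2GRAY)
print(g[125:220:4,185]); print(g[176,165:285:3]); print(g[125:220:3,222])
m=(g>205).astype(np.uint8)
c=blobs(m,(165,125,280,220),300)[0]
def show(n,c,z):
    b=cv2.boxPoints(cv2.minAreaRect(c)); w=ray(p,b,z); print(n,b.tolist(),w.mean(0)); print(w[:,:2].tolist(),np.linalg.norm(w-np.roll(w,-1,0),axis=1))
q=cv2.approxPolyDP(c,6,True)[:,0]; print(q.tolist()); print(ray(p,q,75))
mm=np.zeros_like(m); mm[125:220,165:280]=m[125:220,165:280]
cs,h=cv2.findContours(mm,cv2.RETR_CCOMP,cv2.CHAIN_APPROX_NONE)
for k,cc in enumerate(cs):
    if h[0][k][3]>=0 and cv2.contourArea(cc)>100: show("hole",cc,75)
# held head top: columns/rows
d=np.clip(im[200:360,220:420].astype(float)*3,0,255).astype(np.uint8); 
pp=p.copy(); pad=blobs((im.max(2)<50).astype(np.uint8),(20,75,110,145))[0]; show("pad",pad,130)
print(g[215:350:4,300],g[215:350:4,350])
v=cv2.resize(d,None,fx=2,fy=2); b=cv2.resize(im[120:220,160:290],None,fx=3,fy=3,interpolation=2)
o=np.zeros((320,800,3),np.uint8); o[:,:400]=v; o[:300,405:795]=b; cv2.imwrite("pics/c2.png",o)
E
```

```text
[154 155 153 130 222 221 219 223 223 218 220 219 219 223 219 221 219 216
 219 221 221 220 157 154]
[169 172 170 170 194 221 223 223 225 223 223 204 155 153 152 152 156 216
 223 221 223 223 221 223 225 223 208 217 226 224 224 226 224 163 154 156
 153 151 137 136]
[153 149 146 112 193 225 226 225 223 224 198 214 223 223 225 223 222 221
 216 115 113 115 196 215 220 223 224 220 222 160 154 155]
[[259, 137], [173, 139], [184, 210], [264, 209]]
[[ 542.5 -118.6   75. ]
 [ 554.3 -195.5   75. ]
 [ 620.9 -184.7   75. ]
 [ 609.3 -108.4   75. ]]
hole [[192.8620147705078, 155.10182189941406], [244.98191833496094, 152.6199188232422], [246.84617614746094, 191.7692413330078], [194.7262725830078, 194.2511444091797]] [ 580.7 -151.9   75. ]
[[566.5523877530028, -177.14112971107497], [558.056502807226, -130.0300621772002], [594.5168630935472, -125.78040713541128], [603.6448094237164, -174.61656641439373]] [47.9 36.7 49.7 37.2]
pad [[21.528261184692383, 85.71038055419922], [96.40707397460938, 80.09447479248047], [100.48289489746094, 134.43878173828125], [25.604080200195312, 140.0546875]] [ 534.1 -255.   130. ]
[[519.5443951520818, -284.03912832194214], [510.02984508447895, -225.96157313158216], [547.8466555815263, -224.73024720688824], [559.0771623259851, -285.19369758306203]] [58.9 37.8 61.5 39.5]
[88 87 31 73 75 75 78 78 26 16 24 27 40 33 43 40 46 43 37 37 44 41 40 37
 38 42 39 45 41 39 41 40 35 31] [158 146  24  29  27  17  29  44  28  28  23  21  34  41  41  40  40  43
  42  42  47  40  41  43  42  48  46  40  45  46  40  38  25  31]
```

View pics/c2.png

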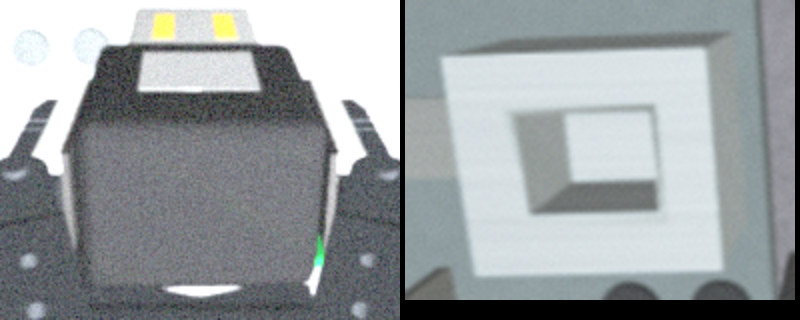

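Left crop: the held head's top face spans pixels about (259–383, 261–342). Right crop: the block's top corners and the hole are clean. I'll turn the head's corners into points at its top height.

```bash
python3 - <<'E'
from h import *
import json
np.set_printoptions(precision=1,suppress=True)
p={k:np.array(v) if isinstance(v,list) else v for k,v in json.load(open("w2.json")).items()}
for z in (246,250,254):
  w=ray(p,[(259,261),(383,261),(382,342),(262,342)],z); print(w.mean(0),w[:,:2].tolist())
print(proj(p,[[578.7,-60.2,250]]))
E
```

```text
[582.2 -58.4 246. ] [[566.2382527970929, -84.86206817862521], [559.7964064113503, -37.739267642751074], [597.9316328662223, -30.29817153670289], [604.7982946469141, -80.77892478021533]]
[579.3 -58.9 250. ] [[563.9232704637532, -84.30020380429802], [557.724752470835, -38.95737668492136], [594.4194938834374, -31.797353713486324], [601.0267806844863, -80.3712933169687]]
[576.4 -59.3 254. ] [[561.6082881304135, -83.73833942997082], [555.6530985303199, -40.175485727091626], [590.9073549006526, -33.29653589026975], [597.2552667220585, -79.96366185372207]]
[[318.3 302.3]]
```

Request:
servo_tool(
  commands="0 -0.015 0 0 0 0.2;0.001 -0.02 0 0 0 0.2;0.001 -0.02 0 0 0 0.2;0.001 -0.02 0 0 0 0.2;0 -0.012 0 0 0 0;0 -0.006 0 0 0 0;0 0 0 0 0 0;0 0 -0.015 0 0 0;0 0 -0.02 0 0 0;0 0 -0.02 0 0 0",
)

```text
time: 7.2
ee_pos: [582.2, -151.2, 155.9]
orientation: [3.142, 0.001, -2.989]
contact_force: [0.3, 0.7, -2.3]
width: 0.585
grip_force: 52.9
```

Request:
servo_tool(
  commands="0 0 -0.015 0 0 0;0 0 -0.01 0 0 0;0 0 0 0 0 0;0 0 0 0 0 0;0 0 0 0 0 0;0 0 0 0 0 0;0 0 0 0 0 0;0 0 0 0 0 0;0 0 0 0 0 0;0 0 0 0 0 0",
)

```text
time: 8.2
ee_pos: [582.2, -152.3, 131.4]
orientation: [3.142, 0.0, -2.99]
contact_force: [0.7, 0.2, -2.4]
width: 0.582
grip_force: 52.8
```

```bash
python3 - <<'E'
from plant import bot,optics
from h import *
s=bot.observe();print(s['time'],s['ee_pos'],s['orientation'],s['contact_force'])
o=[]
for n,(cx,cy) in (("scene",(235,220)),("top",(400,195))):
    im=optics.grab_frame(n)[:,:,::-1].copy(); cv2.imwrite(f"pics/{n}3.png",im)
    o.append(cv2.resize(im[cy-50:cy+50,cx-50:cx+50],(400,400),interpolation=2))
cv2.imwrite("pics/c3.png",np.hstack(o))
E
```

```text
8.2 [ 582.15697038 -152.25772212  131.3798196 ] [ 3.14152099e+00  8.48937481e-05 -2.98972820e+00] [ 0.74342719  0.2256278  -2.35556938]
```

View pics/c3.png

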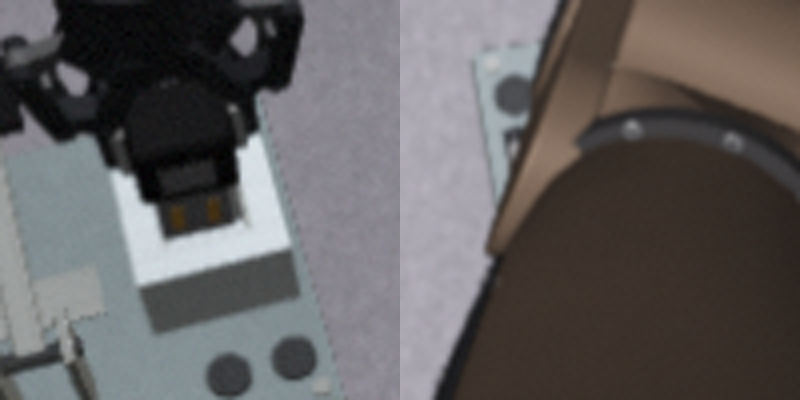

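In the scene crop the shank's foot (about (160–240, 235)) sits over the hole, with even margins of the block's top around it. I'll descend gently.

Request:
servo_tool(
  commands="0 0 -0.002 0 0 0;0 0 -0.002 0 0 0;0 0 -0.002 0 0 0;0 0 -0.002 0 0 0;0 0 -0.002 0 0 0;0 0 -0.001 0 0 0;0 0 -0.001 0 0 0;0 0 0 0 0 0;0 0 0 0 0 0;0 0 0 0 0 0",
)

```text
time: 9.3
ee_pos: [583.3, -153.5, 125.4]
orientation: [-3.137, 0.006, -2.989]
contact_force: [-16.6, -0.6, 56.2]
width: 0.579
grip_force: 54.7
```

```bash
python3 - <<'E'
from plant import bot
s=bot.observe();print(s['contact_force'],s['moment'],s['ee_pos'])
E
```

```text
[-16.61625502  -0.63973586  56.17882483] [-2.33866307e-03  2.86393214e+00  2.72937322e-02] [ 583.29335513 -153.51112244  125.43488138]
```

Request:
servo_tool(
  commands="0 0 0.005 0 0 0;0 0 0.002 0 0 0;0 0 0 0 0 0;-0.001 0 0 0 0 0;-0.001 0 0 0 0 0;0 0 0 0 0 0;0 0 0 0 0 0;0 0 0 0 0 0;0 0 0 0 0 0;0 0 0 0 0 0",
)

```text
time: 10.3
ee_pos: [580.1, -152.2, 126.3]
orientation: [3.141, -0.0, -2.99]
contact_force: [-0.5, 0.8, -2.1]
width: 0.579
grip_force: 52.3
```

Request:
servo_tool(
  commands="0 0 -0.001 0 0 0;0 0 -0.001 0 0 0;0 0 -0.001 0 0 0;0 0 -0.001 0 0 0;0 0 -0.001 0 0 0;0 0 0 0 0 0;0 0 0 0 0 0;0 0 0 0 0 0;0 0 0 0 0 0;0 0 0 0 0 0",
)

```text
time: 11.3
ee_pos: [580.2, -152.2, 121.4]
orientation: [3.142, 0.0, -2.99]
contact_force: [-0.6, -0.0, -2.4]
width: 0.579
grip_force: 52.3
```

Request:
servo_tool(
  commands="0 0 -0.002 0 0 0;0 0 -0.002 0 0 0;0 0 -0.002 0 0 0;0 0 -0.002 0 0 0;0 0 -0.002 0 0 0;0 0 -0.002 0 0 0;0 0 -0.002 0 0 0;0 0 0 0 0 0;0 0 0 0 0 0;0 0 0 0 0 0",
)

```text
time: 12.3
ee_pos: [580.2, -152.2, 107.4]
orientation: [3.142, 0.0, -2.99]
contact_force: [0.0, 0.4, -2.8]
width: 0.578
grip_force: 52.3
```

It's entering freely, so I'll continue toward home.

Request:
servo_tool(
  commands="0 0 -0.003 0 0 0;0 0 -0.003 0 0 0;0 0 -0.003 0 0 0;0 0 -0.003 0 0 0;0 0 -0.003 0 0 0;0 0 -0.003 0 0 0;0 0 -0.002 0 0 0;0 0 -0.002 0 0 0;0 0 0 0 0 0;0 0 0 0 0 0",
)

```text
time: 13.3
ee_pos: [580.2, -152.2, 85.3]
orientation: [3.142, 0.0, -2.99]
contact_force: [0.1, -0.7, -2.5]
width: 0.577
grip_force: 52.3
```

Request:
servo_tool(
  commands="0 0 -0.001 0 0 0;0 0 -0.001 0 0 0;0 0 -0.001 0 0 0;0 0 0 0 0 0;0 0 0 0 0 0;0 0 0 0 0 0;0 0 0 0 0 0;0 0 0 0 0 0;0 0 0 0 0 0;0 0 0 0 0 0",
)

```text
time: 14.3
ee_pos: [580.1, -152.2, 82.3]
orientation: [3.141, -0.0, -2.99]
contact_force: [-0.3, -0.8, -2.6]
width: 0.58
grip_force: 52.3
```

Request:
servo_tool(
  commands="0 0 -0.001 0 0 0;0 0 -0.001 0 0 0;0 0 0 0 0 0;0 0 0 0 0 0;0 0 0 0 0 0;0 0 0 0 0 0;0 0 0 0 0 0;0 0 0 0 0 0;0 0 0 0 0 0;0 0 0 0 0 0",
)

```text
time: 15.3
ee_pos: [580.2, -152.3, 81.2]
orientation: [-3.141, 0.001, -2.99]
contact_force: [-3.1, 0.1, 7.6]
width: 0.579
grip_force: 53.3
```

Contact came at the expected home height, so I'll release.

Request:
servo_tool(
  commands="0 0 0.001 0 0 0;0 0 0 0 0 0;0 0 0 0 0 0;0 0 0 0 0 0;0 0 0 0 0 0;0 0 0 0 0 0;0 0 0 0 0 0;0 0 0 0 0 0;0 0 0 0 0 0;0 0 0 0 0 0",
  gripper=0.0854,
)

```text
time: 16.3
ee_pos: [580.2, -152.2, 81.4]
orientation: [3.142, 0.0, -2.99]
contact_force: [-0.6, -0.1, 0.2]
width: 1.002
grip_force: 0.0
```

Request:
servo_tool(
  commands="0 0 0.005 0 0 0;0 0 0.015 0 0 0;0 0 0.02 0 0 0;0 0 0.02 0 0 0;0 0 0.02 0 0 0;0 0 0.02 0 0 0;0 0 0.02 0 0 0;0 0 0.01 0 0 0;0 0 0 0 0 0;0 0 0 0 0 0",
)

```text
time: 17.3
ee_pos: [579.9, -152.1, 210.7]
orientation: [3.141, -0.001, -2.99]
contact_force: [-0.5, 0.8, -0.3]
width: 0.997
grip_force: 0.0
```

```bash
python3 - <<'E'
from plant import bot,optics
from h import *
np.set_printoptions(precision=1,suppress=True)
s=bot.observe();print(s['time'],s['ee_pos'],s['orientation'],s['contact_force'])
p=optics.camera_params("wrist"); im=optics.grab_frame("wrist")[:,:,::-1].copy(); cv2.imwrite("pics/w4.png",im)
print(proj(p,[[581,-152,121],[581,-152,75],[534,-258,130]]))
E
```

```text
17.3 [ 579.9 -152.1  210.7] [ 3.1 -0.  -3. ] [-0.5  0.8 -0.3]
[[318.7 201.2]
 [318.8 185.7]
 [180.4 121.3]]
```

View pics/w4.png

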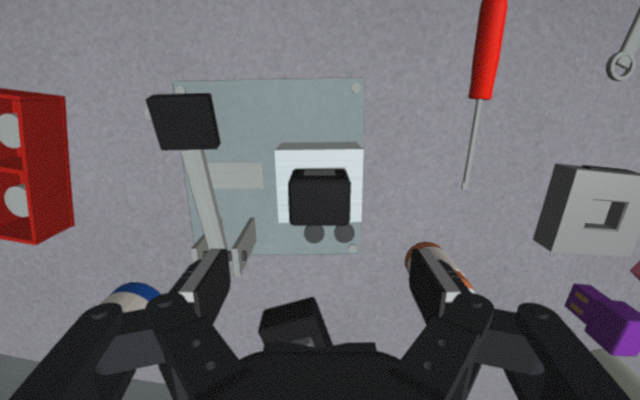

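The battery sits upright on the block at (320,195), and the can and screwdriver are undisturbed. The pad's top is at about (185,122), which matches the pad estimate of about (533,-256). I'll shut the fingers and go over the pad.

Request:
servo_tool(
  commands="-0.005 -0.01 0 0 0 0;-0.006 -0.012 0 0 0 0;-0.006 -0.012 0 0 0 0;-0.006 -0.012 0 0 0 0;-0.006 -0.012 0 0 0 0;-0.006 -0.012 0 0 0 0;-0.006 -0.012 0 0 0 0;-0.006 -0.012 0 0 0 0;-0.004 -0.011 0 0 0 0;0 0 0 0 0 0",
  gripper=0,
)

```text
time: 18.35
ee_pos: [528.7, -258.7, 211.3]
orientation: [-3.142, 0.0, -2.991]
contact_force: [-0.3, 0.2, -1.1]
width: 0.001
grip_force: 0.0
```

Request:
servo_tool(
  commands="0 0 -0.01 0 0 0;0 0 -0.01 0 0 0;0 0 -0.01 0 0 0;0 0 -0.01 0 0 0;0 0 -0.01 0 0 0;0 0 -0.008 0 0 0;0 0 -0.006 0 0 0;0 0 -0.005 0 0 0;0 0 0 0 0 0;0 0 0 0 0 0",
)

```text
time: 19.35
ee_pos: [529.2, -257.3, 142.5]
orientation: [-3.141, 0.0, -2.99]
contact_force: [1.1, 0.6, 0.2]
width: 0.002
grip_force: 0.0
```

Request:
servo_tool(
  commands="0 0 -0.003 0 0 0;0 0 -0.003 0 0 0;0 0 -0.003 0 0 0;0 0 -0.003 0 0 0;0 0 -0.003 0 0 0;0 0 -0.003 0 0 0;0 0 -0.003 0 0 0;0 0 -0.003 0 0 0;0 0 0 0 0 0;0 0 0 0 0 0",
)

```text
time: 20.35
ee_pos: [529.2, -257.2, 118.3]
orientation: [3.141, -0.0, -2.99]
contact_force: [-0.8, 0.4, 4.7]
width: -0.001
grip_force: 1.7
```

Request:
servo_tool(
  commands="0 0 -0.003 0 0 0;0 0 -0.003 0 0 0;0 0 -0.003 0 0 0;0 0 -0.003 0 0 0;0 0 -0.003 0 0 0;0 0 -0.003 0 0 0;0 0 -0.002 0 0 0;0 0 -0.002 0 0 0;0 0 0 0 0 0;0 0 0 0 0 0",
)

```text
time: 21.35
ee_pos: [529.1, -257.2, 96.3]
orientation: [3.141, -0.0, -2.99]
contact_force: [-4.0, -0.5, 5.0]
width: 0.0
grip_force: 2.5
```

Request:
servo_tool(
  commands="0 0 -0.002 0 0 0;0 0 -0.002 0 0 0;0 0 -0.001 0 0 0;0 0 0 0 0 0;0 0 0 0 0 0;0 0 0 0 0 0;0 0 0 0 0 0;0 0 0 0 0 0;0 0 0 0 0 0;0 0 0 0 0 0",
)

```text
time: 22.35
ee_pos: [529.1, -257.2, 91.4]
orientation: [3.141, -0.0, -2.99]
contact_force: [-3.4, -0.9, 6.2]
width: 0.003
grip_force: 2.7
```

```bash
python3 - <<'E'
from plant import bot,optics
from h import *
s=bot.observe();print(s['time'],s['ee_pos'],s['contact_force'])
o=[]
im=optics.grab_frame("scene")[:,:,::-1].copy()
w=optics.grab_frame("wrist")[:,:,::-1].copy()
cv2.imwrite("pics/c5.png",np.hstack([cv2.resize(im[150:290,140:280],(400,400),interpolation=2),cv2.resize(w[60:340,180:460],(400,400))]))
E
```

```text
22.35 [ 529.05325535 -257.21300392   91.42705461] [-3.40325772 -0.8511712   6.23690091]
```

View pics/c5.png

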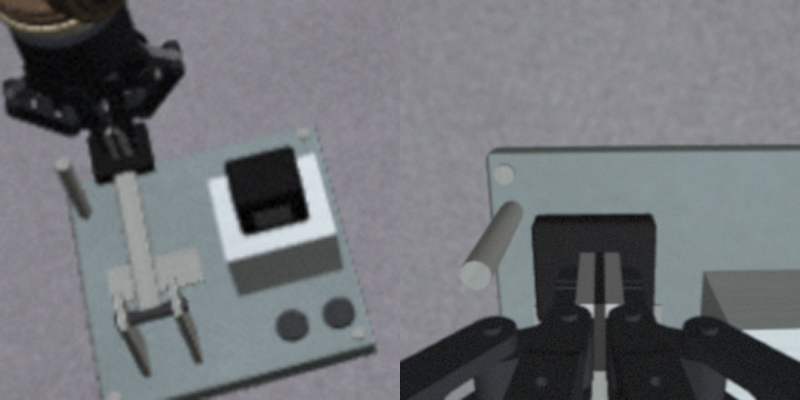

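The fingers rest on the middle of the pad (about (120,145) in the left crop), level with the post. The battery is seated on the block and nothing touches it. The push is 6.2 N at z 91.4, as expected for level, and it has been held for over 0.5 s, so I'm handing in.

```bash
python3 -c "
from plant import bot
print(bot.job_done())"
```

```text
the job is handed in; nothing more can be done
None
```

The job is handed in: the battery is home in the tester's well and released, and the robot was holding the lever level at about 6 N at hand-in; no verdict came back.

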